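Find the warped cover with a straightedge

TASK

One of the two aluminium covers is warped and the other is flat: find out which by picking the steel straightedge out from between the float bowls, laying it gently lengthwise along the middle of a cover's gasket face, letting go of it, and pressing it down with the closed fingers first at its red-dot end and then at its blue-dot end, each for a moment, to feel whether it rocks. Leave the straightedge lying so, centred and lengthwise, on the cover where it rocks, and have made this press at both ends there too. Do not shove or tip the float bowls, the paint tin or the cleaner can, and do not drop the straightedge or lean hard on it.

Things in the scene. Friction and masses are not known exactly. Their poses are not given: they have to be found in the camera images.
- bar_mid (a point): centre (half-way up) of the steel straightedge, a loose bar 170 mm long, 24 mm wide, 14 mm high, 0.3 kg, with black inlays on the sides at its middle, lying flat on the bench at the start; x along its length towards the red-dot end, y across, z up
- bar_red (a point): the red dot on the top of the straightedge, 72 mm from its middle (13 mm from the end): the first place to press; same axes as the bar
- bar_blue (a point): the blue dot on the top of the straightedge, 72 mm from its middle on the other side: the second place to press; same axes as the bar
- cover_a_face (a point): cover A, one of two look-alike cast aluminium covers, 200 mm long, 60 mm wide, gasket face up, on a blue fixture plate fixed to the bench. The point is above the middle of the cover at the height of the ends of its face, 42 mm above the bench; x along the cover's length, y across, z up. One cover is flat, the other warped; which changes and is not known beforehand
- cover_b_face (a point): cover B, the other cover (see cover A): above its middle, 42 mm above the bench, the height of the ends of its face; x along its length, y across, z up
- straightedge: the whole straightedge; origin at the centre of its underside, axes as point bar_mid
- cover_a: cover A and its plate (210 x 72 x 10 mm), fixed; origin on the bench under the middle. Flat cover: 42 mm high all along, a straightedge on it does not move when pressed. Warped cover: crowned, its middle 24 mm level at 48 mm, both halves sloping down by 0.07 rad to 42 mm at the ends, so a straightedge may lie level on it but rocks 0.07 rad each way (under 2 N tips it)
- cover_b: cover B and its plate (210 x 72 x 10 mm), fixed; origin on the bench under the middle; see cover A
- float_bowl_1: bystander: grey die-cast float bowl 63 x 74 x 46 mm, mouth down, loose, beside the red half of the straightedge (at the start 70 to 80 mm along from its middle and 66 to 76 mm to its +y side); the middle 50 mm of the bar is free for the fingers; origin at the centre of its underside
- float_bowl_2: bystander: the like float bowl beside the blue half of the straightedge, on its -y side; origin at the centre of its underside
- paint_tin: bystander: cream paint tin with a red band, 87 mm across, 113 mm tall, loose, at the outer side of one of the covers; origin at the centre of its foot
- cleaner_can: bystander: white and red spray can, 66 mm across, 194 mm tall, loose, at the outer side of the other cover; origin on its foot, 26 mm off the can's axis (the axis lies towards its +x)

How it is judged:
By the outcome, as a careful person would: the job done as asked, in the order asked, and still so for the second after the job is handed in, with the robot touching nothing.
It also fails if it takes over 72 s, if anything falls off the work surface, if the arm or the gripper's body presses on something with over 40 N, if the wrist force passes 120 N, or if a joint passes its speed limit or range.

ROBOT

A 6-joint arm with a two-finger parallel gripper is mounted at the origin on a cart in front of the work surface, level with it; the furniture and walls round the work are solid. World frame = base frame: x ahead of the robot, y to its left, z up, the work surface at z = 0. Lengths are in m, angles in degrees, forces in N, time in s.
With the tool pointing down it reaches from about 0.3 to 0.75 m from the base axis. Payload 8.5 kg.
Tool frame: the origin (TCP) lies at the very end of the fingers, on their centre line; the grasp point (between the pads) lies 19 mm behind it; z points along the fingers, y is the line along which they close (so a half turn about z gives the same grasp; the last joint's range is limited). The gripper opens to 85 mm and grips with 20 to 120 N. Pads are 22 mm wide; open, the fingers measure 114 mm over their backs; the gripper's body (76 mm by 85 mm) begins 54 mm behind the grasp point. The pads swing forward as they close: fully open they stand 13 mm farther back than shut.
Start: joints at [51.434, 21.807, 74.336, -0, 83.858, -12.336], TCP at [0.243, 0.493, 0.231] pointing down, gripper open.
Joint ranges: [-178.18, 178.18], [-50.72, 133.34], [12.68, 142.11], [-81.47, 261.47], [9.98, 163.14], [-165.26, 165.26]. Speed limits (degrees/s): [136.94, 136.94, 180, 180, 180, 180].

INTERFACE

Orientations are given as a 3x3 rotation matrix whose columns are the frame's x, y, z axes.
In Python, from rig import env, optics, spotter gives the robot as it stands.
- The arm moves only by the shell command python3 -m crank 'ROWS' [FORCE]. ROWS is JSON, one flat list of numbers, 5 for each row, row after row: the finger opening in cm, from 0 to 8.54, then the shift along the tool's x, y, z in cm, then the turn about the tool's z in rad. A call has exactly 8 rows; each row shifts and turns the commanded pose from where the row before left it, along the tool's axes as they then stand; what a row does not reach is not made up. A row lasts 1/12 s, in which the tool goes at most 41.7 mm and 7.16 degrees, less where a joint would pass 70% of its speed; a pose out of reach is approached as far as the arm can. A call is refused whole if a number of a shift passes 4.17 or a number of a turn 0.125, either way. A call with a gripper value outside its range is refused whole. The fingers move at their own pace and stop on an object; FORCE is the grip in N (left out, the last holds). Time passes only in rows, so rows that do not move let the fingers close, or fill a call up. It gives the time, the measured TCP pose, the force, the opening and the grip force at its end, in the units of the state.
- env.observe(): the state, without advancing time (a new reading comes with each control period).
- optics.get_image(name): name is "scene" or "top" or "wrist"; returns a dict with "color" (420x560x3 uint8, red, green, blue), "intrinsics" (3x3 intrinsics, pixels), "distortion" ([k1, k2, p1, p2, k3] as OpenCV has them; the pictures are not rectified), "pose" (4x4, takes a point from camera to world coordinates). Camera axes: x right, y up, looking along -z (the intrinsics and any distortion apply to the point x, -y, -z); pixel columns grow to the right and rows downward; lengths in m; the calibration is good to about 2 mm. A picture is of the moment at which its call begins. There is no depth.
- env.close_job(): hands the job in; it is judged then, once.
Trained networks look in a picture, given as the dict that the camera call returned (one of the last four; its "shot" number tells which), for a name from the list of things; names that differ only in an ending like _2 or _b are one class to them, and where a whole thing is asked for, a point or a joint stands for the part that bears it (a point fixed in the world has none). Each returns a list of dicts, best first, with "score" (0 to 1); they miss things now and then, are a little off and sometimes report something else, mostly with a low value. They report only what shows in the picture. A call takes as long as a camera call.
- spotter.look_for(picture, query): "at" ([column, row] as shares, 0 to 1, of the picture: columns of its width, rows of its height, amid what is visible of it).
The state is a dict: "time_s": time; "q": joint angles; "qvel": joint speeds; "joint_efforts": joint torques, N m; "position": TCP position; "tool_rot": TCP orientation; "ft_force": force on the tool from outside, world axes, zero at the start; "wrist_torque": the same for the moment, N m; "grip_width": finger opening in m; "gripper_force": force on a finger pad.
Only numpy, scipy, OpenCV 4.12 (cv2) and the standard library are available. Lean on these libraries where they do the work, as an engineer would, in place of code of your own. Each camera call takes 0.05 s, during which the arm holds its last target. There are 200 camera calls.

## Working session

There is one attempt and no reset: what is moved stays moved. The work goes in short steps, Python scripts to look and compute and a shell command to move; the robot and the scene stay as the last step left them, time stands still between calls to the robot, and variables do not carry over. Pictures are saved under pics/ and viewed, at most 13 in all, crops included, and the job is handed in when it is done.

```bash
mkdir -p pics; ls; cat > h.py <<'E'
import numpy as np, cv2, json
from rig import env, optics, spotter
def ray(p,uv):
    K=np.array(p["intrinsics"],float);d=np.array(p["distortion"],float)
    n=cv2.undistortPoints(np.array([[uv]],float),K,d)[0,0]
    T=np.array(p["pose"]);v=T[:3,:3]@np.array([n[0],-n[1],-1.]);return T[:3,3],v
def onz(p,uv,z):
    o,v=ray(p,uv);return o+v*(z-o[2])/v[2]
def proj(p,X):
    T=np.array(p["pose"]);c=T[:3,:3].T@(np.array(X,float)-T[:3,3])
    q,_=cv2.projectPoints(np.array([[c[0],-c[1],-c[2]]]),np.zeros(3),np.zeros(3),np.array(p["intrinsics"],float),np.array(p["distortion"],float));return q[0,0]
def save(p,n): cv2.imwrite("pics/"+n+".png",cv2.cvtColor(np.asarray(p["color"]),cv2.COLOR_RGB2BGR))
def find(p,q,z,n=3,ms=0.2):
    for r in spotter.look_for(p,q)[:n]:
        if r["score"]<ms: continue
        uv=np.array(r["at"])*[560,420]
        print(q,round(r["score"],2),uv.round(1),onz(p,uv,z).round(4))
E
python3 - <<'E'
from h import *
s=env.observe();print(s)
for n in["top","scene","wrist"]:
    p=optics.get_image(n);save(p,n+"0");print(n,np.round(p["pose"],3).tolist())
    for q,z in[("bar_mid",.007),("bar_red",.014),("bar_blue",.014),("cover_a_face",.045),("straightedge",.007),("float_bowl_1",.023),("paint_tin",.05),("cleaner_can",.1)]: find(p,q,z)
E
```

```text
pics
{'time_s': 0.0, 'q': array([ 5.14346886e+01,  2.18411898e+01,  7.43853806e+01, -9.44053648e-04,
        8.38583295e+01, -1.23355658e+01]), 'qvel': array([ 0.04708576, -0.0062151 , -0.01495809,  0.05000485,  0.05418114,
        0.07266679]), 'joint_efforts': array([-1.64691781e-03, -4.48453796e+01, -2.31280714e+01, -3.48370559e-04,
        4.80773699e-03,  5.80581876e-07]), 'position': array([0.24289804, 0.49312506, 0.23070622]), 'tool_rot': array([[-8.97029685e-01,  4.41969359e-01, -9.10942852e-04],
       [ 4.41970196e-01,  8.97028974e-01, -1.16881507e-03],
       [ 3.00561685e-04, -1.45107141e-03, -9.99998902e-01]]), 'ft_force': array([-0.55353108, -0.5960661 , -0.23765038]), 'wrist_torque': array([ 0.01643982,  0.01864496, -0.02131885]), 'gripper_force': 0.0, 'grip_width': 0.08566055600067844}
top [[-0.001, 0.985, -0.174, 0.306], [-1.0, 0.001, 0.016, 0.004], [0.016, 0.174, 0.985, 1.345], [0.0, 0.0, 0.0, 1.0]]
bar_mid 0.68 [279.6 225.5] [ 0.5068 -0.0316  0.007 ]
bar_red 0.95 [281.7 226.1] [ 0.5041 -0.0374  0.014 ]
bar_blue 0.68 [278.5 225.1] [ 0.5069 -0.0281  0.014 ]
cover_a_f
[... 524 characters left out ...]
17.8] [ 0.485  -0.0188  0.014 ]
bar_blue 0.83 [290.8 215. ] [ 0.5102 -0.0213  0.014 ]
cover_a_face 0.57 [290.9 213.8] [0.4721 0.0071 0.045 ]
cover_a_face 0.56 [337.5 197.9] [ 0.466  -0.2127  0.045 ]
straightedge 0.66 [287.5 215.2] [ 0.5266 -0.0182  0.007 ]
float_bowl_1 0.7 [265.5 215.5] [0.5501 0.0654 0.023 ]
float_bowl_1 0.68 [319.3 212. ] [ 0.4515 -0.1102  0.023 ]
float_bowl_1 0.24 [294.1 217.1] [ 0.477  -0.0113  0.023 ]
paint_tin 0.95 [183.1 256.2] [0.4457 0.4507 0.05  ]
paint_tin 0.23 [294.6 215.6] [0.446  0.0103 0.05  ]
wrist [[0.442, -0.85, -0.286, 0.168], [0.897, 0.419, 0.14, 0.532], [0.0, -0.318, 0.948, 0.374], [0.0, 0.0, 0.0, 1.0]]
paint_tin 0.75 [330.6 333.4] [0.4492 0.4671 0.05  ]
```

View pics/top0.png

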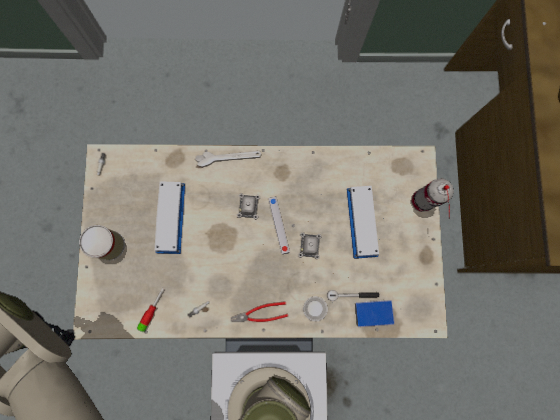

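View pics/scene0.png

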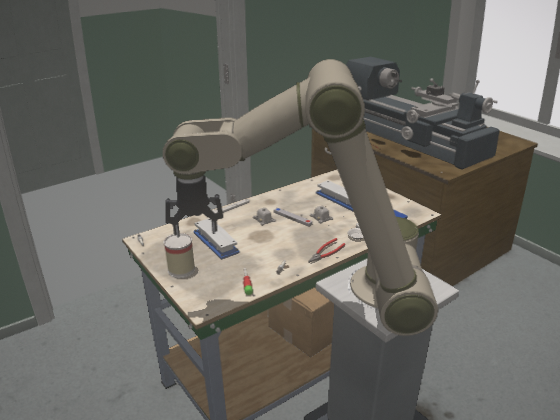

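The top view shows the bar from its blue dot (273,201) to its red dot (285,248). The covers are at (170,217) and (362,222), the bowls at (248,206) and (310,245), the tin at (98,242) and the can at (432,195). Next I'll measure these from colour.

```bash
cat >> h.py <<'E'
def mask(p,kind):
    c=np.asarray(p["color"]).astype(int);r,g,b=c[...,0],c[...,1],c[...,2]
    return ((r>g+70)&(r>b+70) if kind=="red" else (b>r+60)&(b>g+30)).astype(np.uint8)
def blobs(p,kind,box,z):
    m=mask(p,kind);x0,y0,x1,y1=box
    M=np.zeros_like(m);M[y0:y1,x0:x1]=m[y0:y1,x0:x1]
    n,l,st,ce=cv2.connectedComponentsWithStats(M)
    for i in range(1,n):
        if st[i,4]>=4: print(kind,st[i].tolist(),ce[i].round(1),onz(p,ce[i],z).round(4))
E
python3 - <<'E'
from h import *
p=optics.get_image("top")
blobs(p,"red",(262,190,300,260),.014);blobs(p,"blue",(262,190,300,260),.014)
for box in[(150,170,190,262),(340,175,385,265)]:
    c=np.asarray(p["color"]).astype(int)
    x0,y0,x1,y1=box; w=np.zeros((420,560),np.uint8)
    sub=c[y0:y1,x0:x1]; g=(sub.min(2)>150)&(sub.max(2)-sub.min(2)<18); w[y0:y1,x0:x1]=g
    n,l,st,ce=cv2.connectedComponentsWithStats(w);i=1+st[1:,4].argmax()
    r=cv2.minAreaRect(np.argwhere(l==i)[:,::-1].astype(np.float32)); print(st[i],r)
    pts=np.array([onz(p,q,.044) for q in cv2.boxPoints(r)]);print(pts.round(3).tolist(),pts.mean(0))
E
```

```text
red [282, 246, 5, 5, 21] [284.2 248.1] [ 0.4396 -0.0444  0.014 ]
blue [271, 199, 5, 5, 20] [272.7 200.9] [ 0.579  -0.0113  0.014 ]
[ 154  181   27   70 1453] ((166.83920288085938, 215.4610137939453), (21.68817138671875, 68.76383209228516), 4.159642219543457)
[[0.434, 0.323, 0.044], [0.632, 0.318, 0.044], [0.628, 0.256, 0.044], [0.43, 0.263, 0.044]] [0.53122072 0.29012942 0.044     ]
[ 351  186   28   69 1409] ((364.7698669433594, 219.81369018554688), (69.51069641113281, 20.93695831298828), 83.9909896850586)
[[0.616, -0.237, 0.044], [0.623, -0.298, 0.044], [0.422, -0.311, 0.044], [0.416, -0.252, 0.044]] [ 0.51936146 -0.27432349  0.044     ]
```

```bash
python3 -m crank '[8.5,-2.93,-2.19,0,0, 8.5,-2.93,-2.19,0,0, 8.5,-2.93,-2.19,0,0, 8.5,-2.93,-2.19,0,0, 8.5,-2.93,-2.19,0,0, 8.5,-2.93,-2.19,0,0, 8.5,-2.93,-2.19,0,0, 8.5,-2.93,-2.19,0,0]' 30
python3 -c "
from h import *
p=optics.get_image('wrist');save(p,'w1');print(p['pose'])"
python3 -m crank '[8.5,-2.93,-2.19,0,0, 8.5,-2.93,-2.19,0,0, 8.5,-2.93,-2.19,0,0, 8.5,-2.93,-2.19,0,0, 8.5,-2.93,-2.19,0,0, 8.5,-2.93,-2.19,0,0, 8.5,-2.93,-2.19,0,0, 8.5,-2.93,-2.19,0,0]'
python3 -m crank '[8.5,0,0,1,-0.0864, 8.5,0,0,1,-0.0864, 8.5,0,0,1,-0.0864, 8.5,0,0,1,-0.0864, 8.5,0,0,1,-0.0864, 8.5,0,0,1,-0.0864, 8.5,0,0,1,-0.0864, 8.5,0,0,1,-0.0864]'
python3 - <<'E'
from h import *
p=optics.get_image('wrist');save(p,'w2')
blobs(p,"red",(0,0,560,420),.014);blobs(p,"blue",(0,0,560,420),.014)
for q in["float_bowl_1","straightedge","bar_mid"]: find(p,q,.02)
print(env.observe()["ft_force"], env.observe()["q"])
E
```

```text
time_s: 2.07
position: [0.3763, 0.231, 0.2315]
tool_rot: [[-0.897, 0.442, 0.001], [0.442, 0.897, 0.0], [-0.0, 0.0, -1.0]]
ft_force: [1.1, 0.8, 0.9]
grip_width: 0.0851
gripper_force: 0.0
[[ 4.41732061e-01 -8.50265902e-01 -2.86217892e-01  3.00935449e-01]
 [ 8.97146761e-01  4.18894276e-01  1.40197274e-01  2.69596618e-01]
 [ 6.90075092e-04 -3.18709086e-01  9.47852332e-01  3.73873929e-01]
 [ 0.00000000e+00  0.00000000e+00  0.00000000e+00  1.00000000e+00]]
time_s: 2.78
position: [0.5093, -0.03, 0.2314]
tool_rot: [[-0.897, 0.442, 0.0], [0.442, 0.897, -0.0], [-0.0, 0.0, -1.0]]
ft_force: [0.2, 1.7, 0.4]
grip_width: 0.0848
gripper_force: 0.0
time_s: 3.45
position: [0.5088, -0.0281, 0.1509]
tool_rot: [[-0.972, -0.235, 0.0], [-0.235, 0.972, -0.0], [-0.0, -0.0, -1.0]]
ft_force: [0.5, -0.2, -0.2]
grip_width: 0.0848
gripper_force: 0.0
red [274, 114, 16, 17, 214] [281.4 121.8] [ 0.4382 -0.0415  0.014 ]
blue [33, 30, 12, 3, 16] [39.1 30.9] [ 0.4133 -0.2551  0.014 ]
blue [50, 33, 21, 219, 1681] [ 60.3 139. ] [ 0.4997 -0.2353  0.014 ]
blue [494, 219, 66, 112, 548] [527.1 276.1] [0.5297 0.2535 0.014 ]
blue [49, 244, 10, 6, 43] [ 53.  246.5] [ 0.6131 -0.2421  0.014 ]
blue [274, 259, 15, 14, 162] [281.  265.3] [ 0.5781 -0.0079  0.014 ]
float_bowl_1 0.93 [198.8 110.9] [ 0.4458 -0.1131  0.02  ]
float_bowl_1 0.66 [349.5 264.3] [0.5574 0.0589 0.02  ]
straightedge 0.58 [277.2 189. ] [ 0.4977 -0.0311  0.02  ]
bar_mid 0.85 [280.8 185.4] [ 0.4935 -0.0287  0.02  ]
[ 0.04762569 -0.2026923  -0.39261938] [-1.64960030e+01  2.21675261e+01  8.81417273e+01  6.50857474e-05
  6.96802628e+01 -1.19713238e+02]
```

View pics/w1.png

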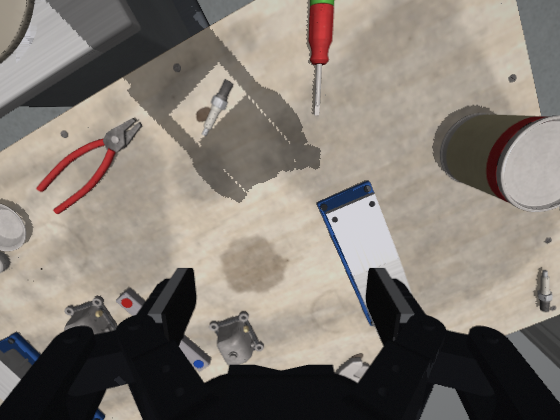

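View pics/w2.png

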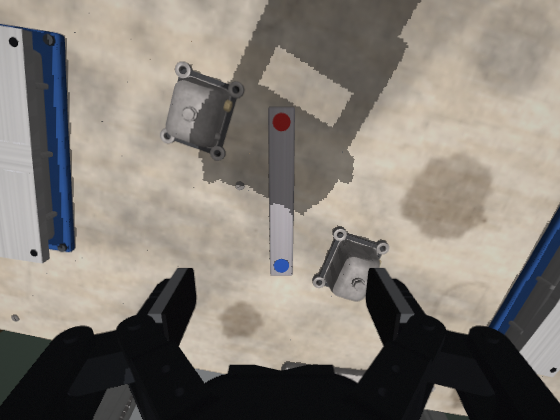

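w1 shows the left cover's face turning from white to slightly darker near (380,268), which may be a crown crease. w2 shows the bar upright in the image, red at (281,122) and blue at (281,265), centred between the fingers. The bowls are clear of the bar's middle, so I'm going down to grasp.

```bash
python3 -m crank '[5,0,0.1,2,0, 5,0,0,2.5,0, 5,0,0,2.5,0, 5,0,0,2.5,0, 5,0,0,2,0, 5,0,0,1.5,0, 5,0,0,1,0, 5,0,0,0.5,0]' 30
python3 -m crank '[5,0,0,0.3,0, 5,0,0,0,0, 5,0,0,0,0, 1.8,0,0,0,0, 1.8,0,0,0,0, 1.8,0,0,0,0, 1.8,0,0,0,0, 1.8,0,0,0,0]' 40
python3 -c "
from h import *
p=cv2.imread('pics/w1.png')[170:350,300:420];cv2.imwrite('pics/w1c.png',cv2.resize(p,None,fx=3,fy=3,interpolation=cv2.INTER_CUBIC))"
```

```text
time_s: 4.32
position: [0.5086, -0.0272, 0.0058]
tool_rot: [[-0.973, -0.23, -0.0], [-0.23, 0.973, 0.0], [0.0, 0.0, -1.0]]
ft_force: [0.3, 0.0, 0.3]
grip_width: 0.0499
gripper_force: 0.0
time_s: 4.98
position: [0.5088, -0.0273, 0.0041]
tool_rot: [[-0.973, -0.231, 0.001], [-0.231, 0.973, -0.0], [-0.001, -0.001, -1.0]]
ft_force: [-1.1, 0.6, 5.9]
grip_width: 0.023
gripper_force: 39.8
```

View pics/w1c.png

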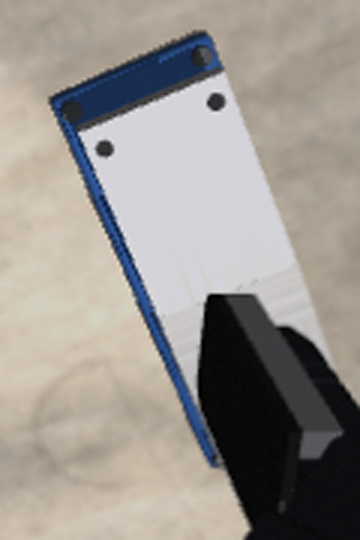

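The crop shows the +y cover smooth on its near half, with cross lines and a slight shade change from the middle on. That isn't decisive yet, so I'll lift the bar and look at both covers.

```bash
python3 -m crank '[1.8,0,0,-0.5,0, 1.8,0,0,-1.5,0, 1.8,0,0,-2.5,0, 1.8,0,0,-3,0, 1.8,0,0,-3.5,0, 1.8,0,0,-3.5,0, 1.8,0,0,-3.5,0, 1.8,0,0,-3,0]' 40
python3 -m crank '[1.8,0,0,-2,0, 1.8,0,0,-1,0, 1.8,0,0,0,0, 1.8,0,0,0,0, 1.8,0,0,0,0, 1.8,0,0,0,0, 1.8,0,0,0,0, 1.8,0,0,0,0]' 40
python3 - <<'E'
from h import *
p=optics.get_image('wrist');save(p,'w3');print(env.observe()["ft_force"])
blobs(p,"red",(200,0,400,420),.24);blobs(p,"blue",(200,0,400,420),.24)
E
```

```text
time_s: 5.65
position: [0.5081, -0.0271, 0.216]
tool_rot: [[-0.973, -0.231, 0.001], [-0.231, 0.973, -0.0], [-0.001, -0.001, -1.0]]
ft_force: [0.9, -0.2, -3.6]
grip_width: 0.0229
gripper_force: 39.9
time_s: 6.32
position: [0.5083, -0.0271, 0.2427]
tool_rot: [[-0.973, -0.231, -0.001], [-0.231, 0.973, 0.0], [0.001, 0.001, -1.0]]
ft_force: [-0.5, -0.3, -3.0]
grip_width: 0.0224
gripper_force: 39.9
[-0.70540244  0.08468257 -1.77220073]
red [263, 117, 36, 38, 1071] [280.5 135.8] [ 0.4387 -0.041   0.24  ]
```

View pics/w3.png

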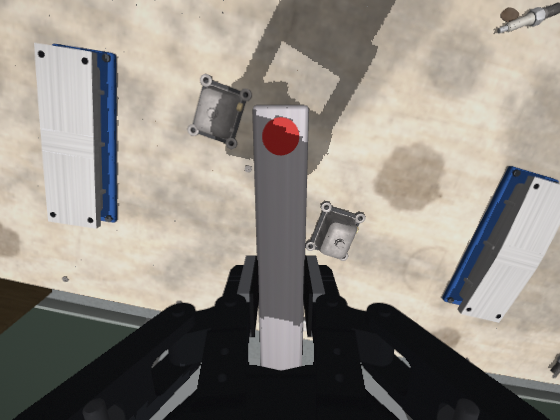

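```bash
python3 -c "
from h import *
p=cv2.imread('pics/w3.png');a=p[35:235,25:125];b=p[155:330,435:560]
a=cv2.resize(a,None,fx=2.9,fy=2.9,interpolation=cv2.INTER_CUBIC);b=cv2.resize(b,None,fx=3,fy=3,interpolation=cv2.INTER_CUBIC)
o=np.zeros((590,700,3),np.uint8);o[:a.shape[0],:a.shape[1]]=a;o[:b.shape[0],310:310+b.shape[1]]=b;cv2.imwrite('pics/w3c.png',o)"
```

```text
(no output)
```

View pics/w3c.png

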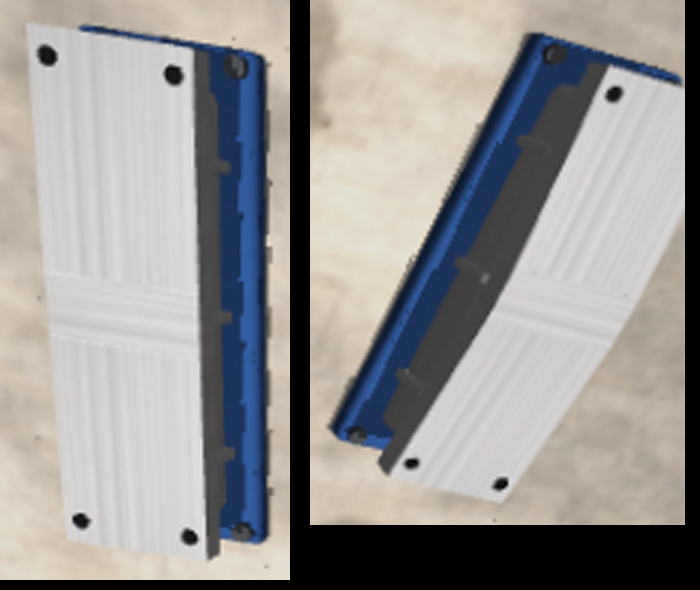

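The +y cover's long edges are kinked at mid-length (crop (495,300) and (630,315)), while the −y cover's edges run straight. So the +y cover should be the warped one, and I'll test it first.

```bash
python3 -m crank '[1.8,-0.4,1.5,0,0, 1.8,-0.9,2.8,0,0, 1.8,-1.1,3.5,0,0.03, 1.8,-1.1,3.5,0,0.04, 1.8,-1.1,3.6,0,0.04, 1.8,-1.2,3.6,0,0.04, 1.8,-1.2,3.6,0,0.04, 1.8,-1.1,3.4,0,0.04]' 40
python3 -m crank '[1.8,-0.6,2,0,0.03, 1.8,-0.3,1,0,0, 1.8,0,0,-1,0, 1.8,0,0,0,0, 1.8,0,0,0,0, 1.8,0,0,0,0, 1.8,0,0,0,0, 1.8,0,0,0,0]' 40
python3 - <<'E'
from h import *
p=optics.get_image('wrist');save(p,'w4')
blobs(p,"red",(200,0,400,420),.26);blobs(p,"blue",(0,0,560,420),.01)
for X in [(.431,.293,.042),(.631,.287,.042)]: print(proj(p,X))
E
```

```text
time_s: 7.03
position: [0.5483, 0.2388, 0.2432]
tool_rot: [[-1.0, -0.002, -0.0], [-0.002, 1.0, 0.0], [0.0, 0.0, -1.0]]
ft_force: [1.6, -0.7, -2.5]
grip_width: 0.023
gripper_force: 39.9
time_s: 7.7
position: [0.5576, 0.2657, 0.2534]
tool_rot: [[-1.0, 0.028, -0.0], [0.028, 1.0, -0.0], [0.0, -0.0, -1.0]]
ft_force: [0.3, -0.0, -3.8]
grip_width: 0.0223
gripper_force: 39.9
red [262, 117, 37, 38, 1075] [280.2 135.7] [0.4853 0.2699 0.26  ]
blue [271, 65, 4, 39, 90] [272.8  83.4] [0.4453 0.2621 0.01  ]
blue [317, 65, 12, 1, 12] [322.5  65. ] [0.4268 0.3208 0.01  ]
[300.44027467  65.90826722]
[296.85879964 237.55713078]
```

View pics/w4.png

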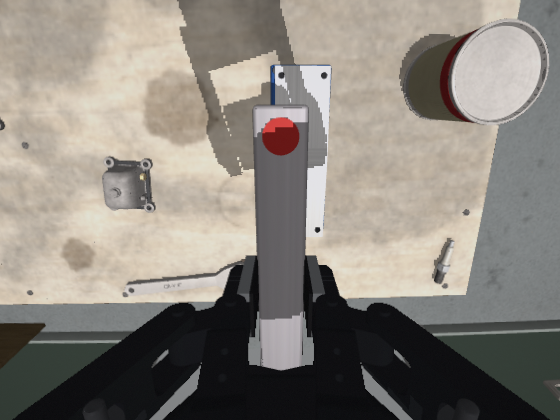

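w4 shows the near holes at (281,76) and (323.5,76) and the far right hole at (317.5,229.5). The bar is to the left of the cover's axis and too far along it.

```bash
python3 - <<'E'
from h import *
p=optics.get_image('wrist')
g=cv2.cvtColor(np.asarray(p["color"]),cv2.COLOR_RGB2GRAY)
P=[]
for u,v in[(281,76),(323.5,76),(317.5,229.5)]:
    a,b=int(u)-6,int(v)-6;w=g[b:b+13,a:a+13].astype(float);m=np.where(w<70,1,0);yy,xx=np.mgrid[b:b+13,a:a+13]
    c=[(m*xx).sum()/m.sum(),(m*yy).sum()/m.sum()];X=onz(p,c,.0427);P.append(X);print(np.round(c,1),m.sum(),X.round(4))
P=np.array(P);mid=(P[0]+P[2])/2;d=P[2]-P[1]
print("mid",mid,"len",np.linalg.norm(d),"ang",np.degrees(np.arctan2(d[1],d[0])),"w",np.linalg.norm(P[1]-P[0]))
s=env.observe();R=s["tool_rot"];print(s["position"],R.T@(mid-s["position"])*100)
# bar in hand: red dot relative to the tool y
X=onz(p,(280.2,135.7),.2534+.0105);print("bar red in tool",R.T@(X-s["position"])*100)
X=onz(p,(281.,185),.2534+.0105);print("bar line in tool",R.T@(X-s["position"])*100)
E
```

```text
[281.1  74.9] 22 [0.4395 0.2722 0.0427]
[323.4  75. ] 21 [0.4407 0.3178 0.0427]
[317.1 229.5] 15 [0.6204 0.3129 0.0427]
mid [0.52991323 0.29253218 0.0427    ] len 0.1797091652934872 ang -1.567781774978575 w 0.045612384818654365
[0.55765378 0.26605372 0.25335447] [ 2.84391165  2.57267463 21.06544616]
bar red in tool [ 7.27690447  0.20189256 -1.05424948]
bar line in tool [ 5.11718829  0.23657984 -1.05434421]
```

```bash
python3 -m crank '[1.8,0.7,0.6,0,0, 1.8,0.7,0.6,0,0, 1.8,0.7,0.6,1,0, 1.8,0.66,0.57,2,0, 1.8,0,0,3,0, 1.8,0,0,3,0, 1.8,0,0,2,0, 1.8,0,0,1,0]' 40
python3 -m crank '[1.8,0,0,1.5,0, 1.8,0,0,1.5,0, 1.8,0,0,1,0, 1.8,0,0,0.5,0, 1.8,0,0,0.3,0, 1.8,0,0,0,0, 1.8,0,0,0,0, 1.8,0,0,0,0]' 40
python3 - <<'E'
from h import *
p=optics.get_image('wrist');save(p,'w5')
s=env.observe();print(s["position"],s["ft_force"])
blobs(p,"red",(200,0,400,420),float(s["position"][2])+.01)
t=optics.get_image('top');save(t,'t5');blobs(t,"red",(140,170,200,265),.1);blobs(t,"blue",(140,170,200,265),.1)
E
```

```text
time_s: 8.47
position: [0.5288, 0.2913, 0.1306]
tool_rot: [[-1.0, 0.026, -0.004], [0.026, 1.0, -0.001], [0.004, -0.001, -1.0]]
ft_force: [-0.4, -0.5, -2.6]
grip_width: 0.0226
gripper_force: 39.9
time_s: 9.13
position: [0.5311, 0.2911, 0.0862]
tool_rot: [[-1.0, 0.027, 0.001], [0.027, 1.0, 0.0], [-0.001, 0.001, -1.0]]
ft_force: [0.4, -0.3, -2.8]
grip_width: 0.0226
gripper_force: 39.9
[0.53103356 0.29104713 0.0860982 ] [-0.02315717  0.56500654 -2.49676913]
red [263, 117, 36, 38, 1076] [280.3 135.6] [0.4584 0.2952 0.0961]
blue [178, 186, 7, 65, 165] [180.7 217.7] [0.5141 0.2401 0.1   ]
blue [173, 252, 7, 2, 8] [176.4 252.4] [0.4197 0.2485 0.1   ]
```

View pics/w5.png

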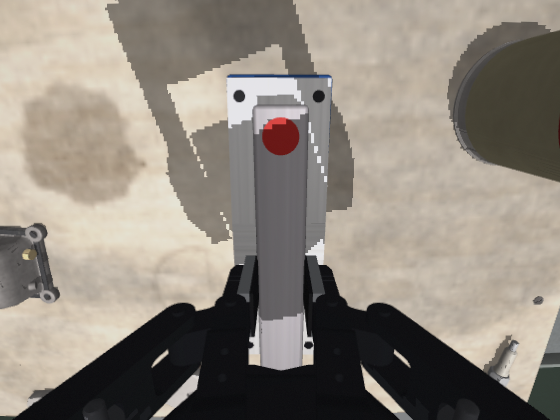

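w5 shows the near holes at (239,96) and (318.5,96) and the bar at column 280.5, so it is centred to about 1 mm. I'll lower it gently.

```bash
python3 -m crank '[1.8,0,-0.08,1,0, 1.8,0,0,1,0, 1.8,0,0,0.6,0, 1.8,0,0,0.3,0, 1.8,0,0,0.1,0, 1.8,0,0,0,0, 1.8,0,0,0,0, 1.8,0,0,0,0]' 40
python3 -m crank '[1.8,0,0,0.07,0, 1.8,0,0,0.07,0, 1.8,0,0,0.07,0, 1.8,0,0,0,0, 1.8,0,0,0,0, 1.8,0,0,0,0, 1.8,0,0,0,0, 1.8,0,0,0,0]' 40
```

```text
time_s: 9.9
position: [0.5309, 0.2902, 0.0557]
tool_rot: [[-1.0, 0.027, 0.001], [0.027, 1.0, 0.0], [-0.001, 0.0, -1.0]]
ft_force: [-0.9, -0.0, -2.8]
grip_width: 0.0228
gripper_force: 39.9
time_s: 10.57
position: [0.5307, 0.2902, 0.0533]
tool_rot: [[-1.0, 0.027, 0.0], [0.027, 1.0, 0.0], [-0.0, 0.0, -1.0]]
ft_force: [-0.8, 0.8, -2.1]
grip_width: 0.0225
gripper_force: 39.9
```

```bash
python3 -m crank '[1.8,0,0,0.05,0, 1.8,0,0,0.05,0, 1.8,0,0,0,0, 1.8,0,0,0,0, 1.8,0,0,0,0, 1.8,0,0,0,0, 1.8,0,0,0,0, 1.8,0,0,0,0]' 40
python3 -c "
from h import *
print([env.observe()['ft_force'].round(1).tolist(),env.observe()['position'].round(4).tolist()])"
```

```text
time_s: 11.23
position: [0.5307, 0.2901, 0.0523]
tool_rot: [[-1.0, 0.027, 0.0], [0.027, 1.0, 0.0], [-0.0, 0.0, -1.0]]
ft_force: [-1.2, -0.1, -0.4]
grip_width: 0.0229
gripper_force: 40.2
[[-1.2, -0.1, -0.4], [0.5307, 0.2901, 0.0523]]
```

```bash
python3 -m crank '[1.8,0,0,0.05,0, 1.8,0,0,0,0, 1.8,0,0,0,0, 1.8,0,0,0,0, 1.8,0,0,0,0, 1.8,0,0,0,0, 1.8,0,0,0,0, 1.8,0,0,0,0]' 20
python3 -m crank '[2.6,0,0,0,0, 3.0,0,0,0,0, 3.4,0,0,0,0, 3.8,0,0,0,0, 4.2,0,0,0,0, 4.5,0,0,0,0, 4.5,0,0,0,0, 4.5,0,0,0,0]'
python3 -m crank '[4.5,0,0,-0.5,0, 4.5,0,0,-1,0, 4.5,0,0,-2,0, 4.5,0,0,-2,0, 4.5,0,0,-1,0, 4.5,0,0,-0.5,0, 0,0,0,0,0, 0,0,0,0,0]'
python3 - <<'E'
from h import *
p=optics.get_image('wrist');save(p,'w6');s=env.observe();print(s['ft_force'],s['grip_width'])
blobs(p,"red",(200,0,400,420),.062);blobs(p,"blue",(200,80,400,420),.062)
E
```

```text
time_s: 11.9
position: [0.5307, 0.2902, 0.0523]
tool_rot: [[-1.0, 0.027, 0.0], [0.027, 1.0, 0.0], [-0.0, 0.0, -1.0]]
ft_force: [-2.6, -1.6, 5.5]
grip_width: 0.0226
gripper_force: 40.8
time_s: 12.57
position: [0.5307, 0.2901, 0.0517]
tool_rot: [[-1.0, 0.027, 0.0], [0.027, 1.0, 0.0], [-0.0, 0.0, -1.0]]
ft_force: [1.1, 0.5, -0.4]
grip_width: 0.0452
gripper_force: 0.0
time_s: 13.23
position: [0.5304, 0.29, 0.1212]
tool_rot: [[-1.0, 0.027, -0.001], [0.027, 1.0, -0.0], [0.001, -0.0, -1.0]]
ft_force: [0.0, 0.2, -0.8]
grip_width: 0.0217
gripper_force: 0.0
[ 0.05626414 -0.42693196 -0.17580607] 0.014029313768873172
red [269, 116, 24, 24, 443] [280.7 127.3] [0.4583 0.2944 0.062 ]
blue [237, 81, 53, 2, 68] [259.   81.2] [0.4302 0.2817 0.062 ]
blue [312, 81, 14, 16, 50] [319.8  84.1] [0.4328 0.3194 0.062 ]
blue [272, 306, 20, 16, 260] [281.1 313.5] [0.602 0.291 0.062]
```

View pics/w6.png

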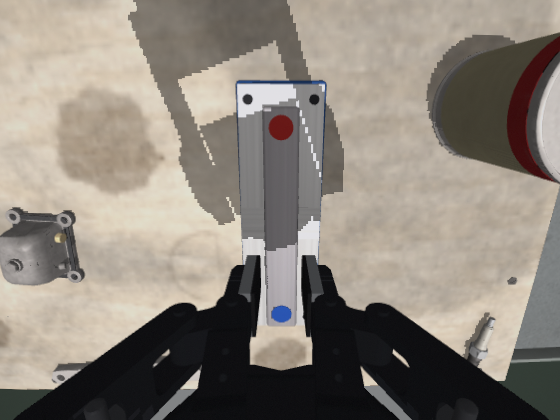

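w6 shows the bar level and centred on the cover, red dot at (281,127) and blue at (281,313). Next I press the red end with the fingers closed.

```bash
python3 -m crank '[0,1.8,0,0.5,0, 0,1.8,0,1,0, 0,1.8,0,1,0, 0,1.8,0,1,0, 0,0,0,1,0, 0,0,0,0.4,0, 0,0,0,0,0, 0,0,0,0,0]' 20
python3 -m crank '[0,0,0,0.1,0, 0,0,0,0.1,0, 0,0,0,0.1,0, 0,0,0,0.1,0, 0,0,0,0.1,0, 0,0,0,0,0, 0,0,0,0,0, 0,0,0,0,0]'
```

```text
time_s: 13.95
position: [0.4596, 0.292, 0.0725]
tool_rot: [[-1.0, 0.027, 0.0], [0.027, 1.0, -0.0], [-0.0, -0.0, -1.0]]
ft_force: [-0.4, -0.2, -0.5]
grip_width: -0.0
gripper_force: 0.0
time_s: 14.62
position: [0.4587, 0.2921, 0.0678]
tool_rot: [[-1.0, 0.027, 0.0], [0.027, 1.0, 0.0], [-0.0, 0.0, -1.0]]
ft_force: [0.0, 0.3, 0.3]
grip_width: -0.0001
gripper_force: 0.0
```

```bash
python3 -m crank '[0,0,0,0.1,0, 0,0,0,0.1,0, 0,0,0,0.1,0, 0,0,0,0.1,0, 0,0,0,0.1,0, 0,0,0,0,0, 0,0,0,0,0, 0,0,0,0,0]'
python3 -m crank '[0,0,0,0.1,0, 0,0,0,0.1,0, 0,0,0,0.05,0, 0,0,0,0,0, 0,0,0,0,0, 0,0,0,0,0, 0,0,0,0,0, 0,0,0,0,0]'
```

```text
time_s: 15.28
position: [0.4587, 0.2921, 0.0627]
tool_rot: [[-1.0, 0.027, 0.0], [0.027, 1.0, 0.0], [-0.0, 0.0, -1.0]]
ft_force: [0.4, 0.5, 0.4]
grip_width: 0.0
gripper_force: 0.0
time_s: 15.95
position: [0.4587, 0.2921, 0.0603]
tool_rot: [[-1.0, 0.027, 0.0], [0.027, 1.0, 0.0], [-0.0, 0.0, -1.0]]
ft_force: [-0.4, -0.0, 1.3]
grip_width: -0.0002
gripper_force: 0.4
```

```bash
python3 -m crank '[0,0,0,0.1,0, 0,0,0,0.1,0, 0,0,0,0.05,0, 0,0,0,0,0, 0,0,0,0,0, 0,0,0,0,0, 0,0,0,0,0, 0,0,0,0,0]'
python3 -m crank '[0,0,0,0.05,0, 0,0,0,0.04,0, 0,0,0,0,0, 0,0,0,0,0, 0,0,0,0,0, 0,0,0,0,0, 0,0,0,0,0, 0,0,0,0,0]'
```

```text
time_s: 16.62
position: [0.4587, 0.2921, 0.0583]
tool_rot: [[-1.0, 0.027, 0.001], [0.027, 1.0, 0.0], [-0.001, 0.0, -1.0]]
ft_force: [-2.5, -1.2, 8.1]
grip_width: -0.0001
gripper_force: 3.8
time_s: 17.28
position: [0.4588, 0.2922, 0.0582]
tool_rot: [[-1.0, 0.026, 0.001], [0.026, 1.0, 0.0], [-0.001, 0.0, -1.0]]
ft_force: [-4.4, -1.1, 15.2]
grip_width: -0.0001
gripper_force: 7.6
```

It rocks: the red end sank about 4 mm under 1–2 N and then met a stop. I'll lift off and go to the blue end.

```bash
python3 -m crank '[0,0,0,-0.1,0, 0,0,0,-0.2,0, 0,0,0,-0.5,0, 0,0,0,-1,0, 0,0,0,-1.5,0, 0,0,0,-1.5,0, 0,0,0,-1,0, 0,0,0,0,0]'
python3 -m crank '[0,-2,0,0,0, 0,-3,0,0,0, 0,-3,0,0,0, 0,-3,0,0,0, 0,-2.4,0,0,0, 0,-1,0,0,0, 0,0,0,0,0, 0,0,0,0,0]'
python3 - <<'E'
from h import *
p=optics.get_image('wrist');s=env.observe();print(s['ft_force'],s['position'])
t=optics.get_image('top')
blobs(p,"red",(200,0,400,420),.06);blobs(t,"red",(140,170,200,265),.06)
E
```

```text
time_s: 17.95
position: [0.4596, 0.2924, 0.1172]
tool_rot: [[-1.0, 0.027, 0.004], [0.027, 1.0, 0.001], [-0.004, 0.002, -1.0]]
ft_force: [0.5, 0.7, 0.5]
grip_width: -0.0002
gripper_force: 0.0
time_s: 18.62
position: [0.6022, 0.288, 0.1138]
tool_rot: [[-1.0, 0.027, -0.002], [0.027, 1.0, -0.0], [0.002, -0.0, -1.0]]
ft_force: [0.4, -0.5, -0.0]
grip_width: -0.0004
gripper_force: 0.0
[ 0.01532607 -0.19128168 -0.31410226] [0.60171712 0.28826407 0.11417412]
red [269, 0, 25, 11, 205] [281.    4.1] [0.4621 0.2944 0.06  ]
```

```bash
python3 -m crank '[0,0,0,1,0, 0,0,0,1.2,0, 0,0,0,1,0, 0,0,0,0.6,0, 0,0,0,0.2,0, 0,0,0,0,0, 0,0,0,0,0, 0,0,0,0,0]'
python3 -m crank '[0,0,0,0.1,0, 0,0,0,0.1,0, 0,0,0,0.1,0, 0,0,0,0.1,0, 0,0,0,0.1,0, 0,0,0,0.1,0, 0,0,0,0,0, 0,0,0,0,0]'
python3 -m crank '[0,0,0,0.1,0, 0,0,0,0.1,0, 0,0,0,0.1,0, 0,0,0,0.1,0, 0,0,0,0.1,0, 0,0,0,0,0, 0,0,0,0,0, 0,0,0,0,0]'
```

```text
time_s: 19.38
position: [0.6029, 0.2883, 0.0754]
tool_rot: [[-1.0, 0.027, 0.001], [0.027, 1.0, 0.0], [-0.001, 0.0, -1.0]]
ft_force: [-0.4, -0.7, -0.2]
grip_width: 0.0002
gripper_force: 0.0
time_s: 20.05
position: [0.6026, 0.2882, 0.0687]
tool_rot: [[-1.0, 0.027, -0.0], [0.027, 1.0, -0.0], [0.0, -0.0, -1.0]]
ft_force: [0.1, 0.4, -0.1]
grip_width: 0.0003
gripper_force: 0.0
time_s: 20.72
position: [0.6027, 0.2882, 0.0639]
tool_rot: [[-1.0, 0.027, 0.0], [0.027, 1.0, 0.0], [-0.0, 0.0, -1.0]]
ft_force: [-0.0, -0.3, 1.0]
grip_width: 0.0001
gripper_force: 0.0
```

```bash
python3 -m crank '[0,0,0,0.1,0, 0,0,0,0.1,0, 0,0,0,0.1,0, 0,0,0,0.1,0, 0,0,0,0,0, 0,0,0,0,0, 0,0,0,0,0, 0,0,0,0,0]'
python3 -m crank '[0,0,0,0.06,0, 0,0,0,0.06,0, 0,0,0,0.06,0, 0,0,0,0,0, 0,0,0,0,0, 0,0,0,0,0, 0,0,0,0,0, 0,0,0,0,0]'
```

```text
time_s: 21.38
position: [0.6026, 0.2882, 0.0599]
tool_rot: [[-1.0, 0.027, -0.0], [0.027, 1.0, 0.0], [0.0, 0.0, -1.0]]
ft_force: [0.5, 0.3, 0.8]
grip_width: 0.0001
gripper_force: 0.3
time_s: 22.05
position: [0.6028, 0.2882, 0.0585]
tool_rot: [[-1.0, 0.027, 0.001], [0.027, 1.0, 0.0], [-0.001, 0.0, -1.0]]
ft_force: [-2.2, -0.0, 5.5]
grip_width: -0.0001
gripper_force: 2.7
```

```bash
python3 -m crank '[0,0,0,0.05,0, 0,0,0,0.04,0, 0,0,0,0,0, 0,0,0,0,0, 0,0,0,0,0, 0,0,0,0,0, 0,0,0,0,0, 0,0,0,0,0]'
python3 -m crank '[0,0,0,-0.1,0, 0,0,0,-0.2,0, 0,0,0,-0.5,0, 0,0,0,-1,0, 0,0,0,-2,0, 0,0,0,-2,0, 0,0,0,-2,0, 0,0,0,-1,0]'
python3 -m crank '[0,-1,0,-1,0, 0,-1,0,-1,0, 0,-1,0,-1,0, 0,-1,0,-1,0, 0,0,0,0,0, 0,0,0,0,0, 0,0,0,0,0, 0,0,0,0,0]'
python3 - <<'E'
from h import *
p=optics.get_image('wrist');save(p,'w7');s=env.observe();print(s['ft_force'],s['position'])
blobs(p,"red",(200,0,400,420),.065);blobs(p,"blue",(200,0,400,420),.058)
E
```

```text
time_s: 22.72
position: [0.6029, 0.2882, 0.0584]
tool_rot: [[-1.0, 0.027, 0.001], [0.027, 1.0, 0.0], [-0.001, 0.0, -1.0]]
ft_force: [-3.1, -1.6, 10.9]
grip_width: 0.0002
gripper_force: 5.1
time_s: 23.38
position: [0.6034, 0.2885, 0.1484]
tool_rot: [[-1.0, 0.027, 0.004], [0.027, 1.0, 0.001], [-0.004, 0.001, -1.0]]
ft_force: [0.4, 0.0, 0.2]
grip_width: -0.0001
gripper_force: 0.0
time_s: 24.05
position: [0.6419, 0.2872, 0.1843]
tool_rot: [[-1.0, 0.026, -0.002], [0.026, 1.0, -0.0], [0.002, -0.0, -1.0]]
ft_force: [-0.5, 0.4, -1.0]
grip_width: -0.0001
gripper_force: 0.0
[0.45000379 0.06152484 0.8308141 ] [0.64193161 0.28724483 0.18446688]
blue [318, 0, 1, 31, 31] [318.  15.] [0.489  0.3228 0.058 ]
blue [315, 32, 3, 66, 71] [316.3  66.4] [0.5259 0.3218 0.058 ]
blue [245, 93, 1, 12, 12] [245.   98.5] [0.5491 0.2622 0.058 ]
blue [273, 153, 17, 17, 235] [280.9 161.2] [0.6027 0.2909 0.058 ]
blue [311, 176, 2, 7, 8] [311.9 179.2] [0.6199 0.3187 0.058 ]
```

View pics/w7.png

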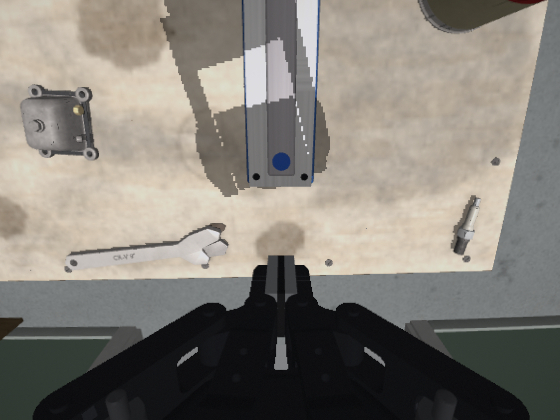

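w7 shows the bar still centred and lengthwise on the warped cover, with the blue dot at (281,161) midway between the end holes. The robot is clear of everything, so I'm handing in.

```bash
python3 -c "
from h import *
print(env.close_job())"
```

```text
the job is handed in; nothing more can be done
None
```

The left cover (+y side, next to the paint tin) is the warped one: the straightedge rocked when pressed at the red end and then at the blue end, and I left it there centred and lengthwise; the right cover was judged flat from the camera picture only and not pressed, and the job was handed in at about 24 s.

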